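# Sort spring buffers by squeezing them

### The arm

A 6-joint arm with a two-finger parallel gripper is mounted at the origin on a cart in front of the work surface, level with it; the furniture and walls round the work are solid. World frame = base frame: x ahead of the robot, y to its left, z up, the work surface at z = 0. Lengths are in m, angles in degrees, forces in N, time in s.
With the tool pointing down it reaches from about 0.375 to 0.9 m from the base axis. Payload 3.1 kg.
Tool frame: the origin (TCP) lies at the very end of the fingers, on their centre line; the grasp point (between the pads) lies grip_point_offset behind it (grip_point_offset is the distance from the TCP to the grasp point, in m); z points along the fingers, y is the line along which they close (so a half turn about z gives the same grasp; the last joint's range is limited). The gripper opens to 87 mm and grips with 3 to 60 N. Pads are 19 mm wide; open, the fingers measure 117 mm over their backs; the gripper's body (75 mm by 190 mm) begins 51 mm behind the grasp point.
Start: joints at [-85.8, 30.224, 82.088, -0, 67.689, -10.227], TCP at [0.156, -0.605, 0.223] pointing down, gripper open.
Joint ranges: [-176.69, 176.69], [-43.24, 126.21], [12.49, 139.97], [-82, 262], [0, 151.66], [-163.58, 163.58]. Speed limits (degrees/s): [159.86, 159.86, 180, 180, 180, 180].

### API

Orientations are given as a 3x3 rotation matrix whose columns are the frame's x, y, z axes.
In Python, from rig import * gives the robot as it stands.
- The arm moves only by the tool move_arm, never from a script. Its argument "increments" is a list of rows, each a list of 3 entries, a list of its own where there are three numbers: the shift along the tool's x, y, z in units of 30 mm (1.0 is 30 mm), then the turn, a rotation vector about the tool's x, y, z in units of 120 degrees (1.0 is 120 degrees), then the closure, from 0 (fully open) to 1 (shut). A call has 1 to 20 rows; each row shifts and turns the commanded pose from where the row before left it, along the tool's axes as they then stand; what a row does not reach is not made up. A row lasts 1/12 s, in which the tool goes at most 41.7 mm and 7.16 degrees, less where a joint would pass 70% of its speed; a pose out of reach is approached as far as the arm can. A call with a number of a shift or a turn outside -1 to 1 is refused whole. A call with a gripper value outside its range is refused whole. The fingers move at their own pace and stop on an object; the grip force is fixed at half the most. Time passes only in rows, so rows that do not move let the fingers close. It gives the time, the measured TCP pose, the force, the opening and the grip force at its end, in the units of the state.
- read_state(): the state, without advancing time (a new reading comes with each control period).
- capture(name): name is "scene" or "top" or "wrist"; returns a dict with "img" (400x640x3 uint8, red, green, blue), "mtx" (3x3 intrinsics, pixels), "eye" and "rotation" of the camera in the world. Camera axes: x right, y down, z forward; pixel columns grow to the right and rows downward; lengths in m; the calibration is good to about 2 mm. A picture is of the moment at which its call begins. There is no depth.
- hand_in(): hands the job in; it is judged then, once.
Trained networks look in a picture, given as the dict that the camera call returned (one of the last four; its "shot" number tells which), for a name from the list of things; names that differ only in an ending like _2 or _b are one class to them, and where a whole thing is asked for, a point or a joint stands for the part that bears it (a point fixed in the world has none). Each returns a list of dicts, best first, with "confidence" (0 to 1); they miss things now and then, are a little off and sometimes report something else, mostly with a low value. They report only what shows in the picture. A call takes as long as a camera call.
- search_frame(picture, label): "extent" ([left, top, right, bottom] as shares, 0 to 1, of the picture: columns of its width, rows of its height, round what is visible of it).
- pinpoint(picture, label): "xy" ([column, row] as shares, 0 to 1, of the picture: columns of its width, rows of its height: a listed point, or the origin of a listed thing).
The state is a dict: "time_s": time; "joint_positions": joint angles; "qvel": joint speeds; "tau": joint torques, N m; "position": TCP position; "tcp_rot": TCP orientation; "force": force on the tool from outside, world axes, zero at the start; "moment": the same for the moment, N m; "opening": opening from 0.0 (shut) to 1.0 (fully open); "grasp_force": force on a finger pad.
Only numpy, scipy, OpenCV 4.12 (cv2) and the standard library are available. Lean on these libraries where they do the work, as an engineer would, in place of code of your own. Each camera call takes 0.05 s, during which the arm holds its last target. There are 200 camera calls.

### The job

Sort the four spring buffers by feel: they look alike, and only squeezing the plunger into the housing tells which springs have gone weak: a weak one gives way under a light squeeze of some 7 newtons, a firm one holds it. Stand the weak ones in the red tray and the firm ones in the blue tray, upright on the tray floor as they stood before. Squeeze softly: no plunger may be pressed to its stop, at any time, and do not drop the buffers or disturb the other things.

Things in the scene. Friction and masses are not known exactly. Their poses are not given: they have to be found in the camera images.
- buffer_a: spring buffer, one of four alike to the eye: aluminium housing 34 (x) x 32 (y) x 40 (z) mm on its flat foot, 0.13 to 0.14 kg, a sprung plunger out of its -x face: steel rod with a black rubber disc 27 mm across, 6 thick. Origin: centre of the housing's underside, z up. Plunger axis along x, 24 mm up; housing's back at x = +17, disc's front at -37 mm: 54 mm long, 40 at the stop. Can be squeezed and carried along x or carried by its sides.
- buffer_a_plunger (a joint): plunger of buffer_a, m: 0 out, 0.014 in to its stop. A weak spring gives from 1.4 N and rises 0.7 N a mm (at 7 N it is 6 to 8 mm in, at 11 N at the stop); a firm one holds to 7 N, then rises 1.4 N a mm (14 N: 5 mm in, 26 N: at the stop)
- buffer_b: spring buffer, one of four alike to the eye: aluminium housing 34 (x) x 32 (y) x 40 (z) mm on its flat foot, 0.13 to 0.14 kg, a sprung plunger out of its -x face: steel rod with a black rubber disc 27 mm across, 6 thick. Origin: centre of the housing's underside, z up. Plunger axis along x, 24 mm up; housing's back at x = +17, disc's front at -37 mm: 54 mm long, 40 at the stop. Can be squeezed and carried along x or carried by its sides.
- buffer_b_plunger (a joint): plunger of buffer_b, m: 0 out, 0.014 in to its stop. A weak spring gives from 1.4 N and rises 0.7 N a mm (at 7 N it is 6 to 8 mm in, at 11 N at the stop); a firm one holds to 7 N, then rises 1.4 N a mm (14 N: 5 mm in, 26 N: at the stop)
- buffer_c: spring buffer, one of four alike to the eye: aluminium housing 34 (x) x 32 (y) x 40 (z) mm on its flat foot, 0.13 to 0.14 kg, a sprung plunger out of its -x face: steel rod with a black rubber disc 27 mm across, 6 thick. Origin: centre of the housing's underside, z up. Plunger axis along x, 24 mm up; housing's back at x = +17, disc's front at -37 mm: 54 mm long, 40 at the stop. Can be squeezed and carried along x or carried by its sides.
- buffer_c_plunger (a joint): plunger of buffer_c, m: 0 out, 0.014 in to its stop. A weak spring gives from 1.4 N and rises 0.7 N a mm (at 7 N it is 6 to 8 mm in, at 11 N at the stop); a firm one holds to 7 N, then rises 1.4 N a mm (14 N: 5 mm in, 26 N: at the stop)
- buffer_d: spring buffer, one of four alike to the eye: aluminium housing 34 (x) x 32 (y) x 40 (z) mm on its flat foot, 0.13 to 0.14 kg, a sprung plunger out of its -x face: steel rod with a black rubber disc 27 mm across, 6 thick. Origin: centre of the housing's underside, z up. Plunger axis along x, 24 mm up; housing's back at x = +17, disc's front at -37 mm: 54 mm long, 40 at the stop. Can be squeezed and carried along x or carried by its sides.
- buffer_d_plunger (a joint): plunger of buffer_d, m: 0 out, 0.014 in to its stop. A weak spring gives from 1.4 N and rises 0.7 N a mm (at 7 N it is 6 to 8 mm in, at 11 N at the stop); a firm one holds to 7 N, then rises 1.4 N a mm (14 N: 5 mm in, 26 N: at the stop)
- tray_blue: blue shallow tray for the firm buffers, fixed to the worktop: 170 (its x) x 190 (y) mm outside, rim 18 mm high (20 mm at the rolled ends), walls and floor 3 mm thick, open on top. Origin: centre of its underside, z up. Room for four buffers.
- tray_red: red shallow tray for the weak buffers, fixed to the worktop: 170 (its x) x 190 (y) mm outside, rim 18 mm high (20 mm at the rolled ends), walls and floor 3 mm thick, open on top. Origin: centre of its underside, z up. Room for four buffers.
- bottle_1: bystander: small brown glass bottle with black cap, 33 mm across, 68 mm high; origin: centre of its underside
- bottle_2: bystander: small brown bottle with dark label and black cap, 33 mm across, 68 mm high; origin: centre of its underside
- tape: bystander: roll of brown packing tape lying flat, 104 mm across, 48 mm high; origin: centre of its underside
- beaker_1: bystander: clear beaker, 52 mm across, 66 mm high; origin: centre of its underside

How it is judged:
By the outcome, as a careful person would: the job done as asked, in the order asked, and still so for the second after the job is handed in, with the robot touching nothing.
It also fails if it takes over 67 s, if anything falls off the work surface, if the arm or the gripper's body presses on something with over 40 N, if the wrist force passes 120 N, or if a joint passes its speed limit or range.

## Working session

There is one attempt and no reset: what is moved stays moved. The work goes in short steps, Python scripts to look and compute and a tool call to move; the robot and the scene stay as the last step left them, time stands still between calls to the robot, and variables do not carry over. Pictures are saved under pics/ and viewed, at most 10 in all, crops included, and the job is handed in when it is done.

Besides the shell and the picture viewer there is one more tool, called after "Call:" by a JSON object that holds its "api" and its "payload". move_arm: Moves the arm, as the interface text tells. Its arguments: {"type":"object","properties":{"increments":{"type":"array"}},"required":["increments"]}

```bash
mkdir -p pics; ls; python3 - <<'E'
from rig import *
import cv2
s=read_state();print({k:s[k] for k in ('time_s','position','tcp_rot','force','opening','grasp_force')})
try: print(grip_point_offset)
except Exception as e: print(e)
for n in('scene','top'):
    p=capture(n);cv2.imwrite(f'pics/{n}0.png',p['img'][...,::-1]);print(n,p['mtx'],p['eye'],p['rotation'])
    for l in('buffer_a','tray_blue','tray_red','bottle_1','tape','beaker_1'):
        print(l,[(x['xy'],x['confidence']) for x in pinpoint(p,l)])
E
```

```text
pics
{'time_s': 0.0, 'position': array([ 0.15570154, -0.60454531,  0.22158584]), 'tcp_rot': array([[ 9.68456448e-01,  2.49182825e-01, -1.66316019e-04],
       [ 2.49182598e-01, -9.68454133e-01,  2.15045365e-03],
       [ 3.74786679e-04, -2.12406376e-03, -9.99997674e-01]]), 'force': array([-0.24496053,  0.22299113, -0.01299518]), 'opening': 0.9997120320129, 'grasp_force': 0.0}
0.0187
scene [[411.50437487   0.         314.84468683]
 [  0.         411.50437487 198.61896646]
 [  0.           0.           1.        ]] [-0.22153326  0.74617691  0.56309621] [[-0.69384953 -0.30744164  0.65119311]
 [-0.72005356  0.308483   -0.62157953]
 [-0.00978257 -0.90017658 -0.43541523]]
buffer_a [([0.555, 0.5062], 0.67), ([0.4853, 0.6088], 0.59), ([0.525, 0.5813], 0.5), ([0.5419, 0.5377], 0.48), ([0.3727, 0.651], 0.31)]
tray_blue [([0.6417, 0.468], 0.58)]
tray_red [([0.5537, 0.4348], 0.72), ([0.3756, 0.66], 0.56)]
bottle_1 [([0.3492, 0.5867], 0.57), ([0.3656, 0.5558], 0.54)]
tape [([0.5548, 0.4358], 0.69)]
beaker_1 [([0.5209, 0.4688], 0.87)]
top [[484.87789965   0.         320.75513615]
 [  0.         484.87789965 200.14161862]
 [  0.           0.           1.        ]] [ 0.42398216 -0.02828742  1.33293037] [[ 0.00522413 -0.99550574  0.09455707]
 [-0.99979384 -0.00334438  0.02002707]
 [-0.01962083 -0.0946422  -0.99531798]]
buffer_a [([0.5286, 0.578], 0.76), ([0.4719, 0.61], 0.67), ([0.5778, 0.53], 0.56), ([0.4113, 0.6102], 0.5)]
tray_blue [([0.6831, 0.5887], 0.88)]
tray_red [([0.3214, 0.5645], 0.97)]
bottle_1 [([0.3834, 0.384], 0.61), ([0.3431, 0.4275], 0.53)]
tape [([0.665, 0.397], 0.79), ([0.3167, 0.56], 0.3)]
beaker_1 [([0.5916, 0.4135], 0.75)]
```

```bash
cat > h.py <<'E'
from rig import *
import numpy as np, cv2
def ray(p,xy,z):
    u=np.array([xy[0]*640,xy[1]*400,1]); d=np.array(p['rotation'])@np.linalg.solve(np.array(p['mtx']),u)
    e=np.array(p['eye']); return e+d*(z-e[2])/d[2]
def px(p,X):
    c=np.array(p['rotation']).T@(np.array(X)-p['eye']); q=np.array(p['mtx'])@c; return q[:2]/q[2]
E
python3 - <<'E'
from h import *
p=capture('top')
for l in('buffer_a','tray_blue','tray_red','bottle_1','tape','beaker_1'):
    for x in pinpoint(p,l): print(l,ray(p,x['xy'],0).round(3),x['confidence'])
cv2.imwrite('pics/top1.png',cv2.resize(p['img'][130:300,180:480,::-1],(800,453),interpolation=cv2.INTER_CUBIC))
E
```

```text
buffer_a [0.436 0.148 0.   ] 0.73
buffer_a [ 0.473 -0.051  0.   ] 0.72
buffer_a [0.434 0.048 0.   ] 0.63
buffer_a [ 0.523 -0.133  0.   ] 0.58
tray_blue [ 0.453 -0.324  0.   ] 0.66
tray_blue [0.431 0.05  0.   ] 0.23
tray_red [0.487 0.315 0.   ] 0.69
bottle_1 [0.634 0.282 0.   ] 0.74
bottle_1 [0.681 0.214 0.   ] 0.5
bottle_1 [ 0.513 -0.134  0.   ] 0.16
tape [ 0.662 -0.289  0.   ] 0.82
beaker_1 [ 0.643 -0.165  0.   ] 0.59
```

View pics/top1.png

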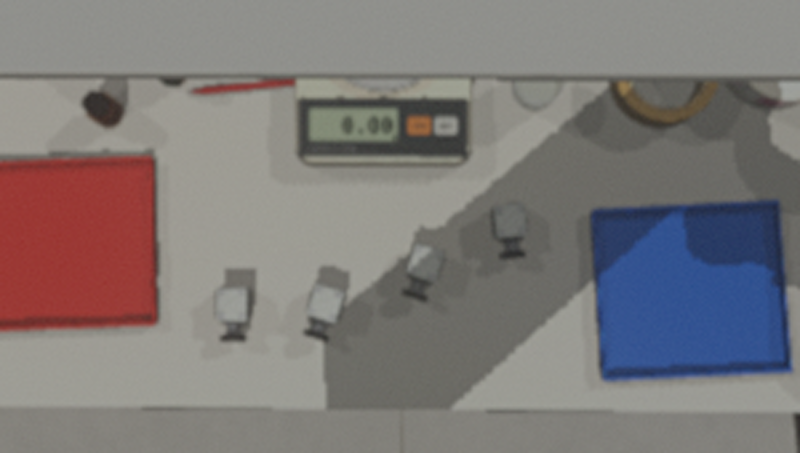

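View pics/scene0.png

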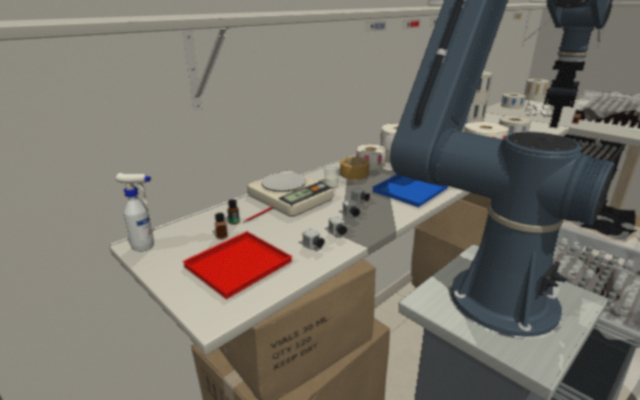

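The top crop shows four buffers at crop pixels (235,303), (325,303), (425,262) and (510,222). Their discs face the robot, with the red tray at left and the blue tray at right. I'll move over them and look with the wrist camera.

Call:
{"api": "move_arm", "payload": {"increments": [[[0.8, -0.95, 0], [0, 0, 0], 0], [[0.8, -0.95, 0], [0, 0, 0], 0], [[0.8, -0.95, 0], [0, 0, 0], 0], [[0.8, -0.95, 0], [0, 0, 0], 0], [[0.8, -0.95, 0], [0, 0, 0], 0], [[0.8, -0.95, 0], [0, 0, 0], 0], [[0.8, -0.95, 0], [0, 0, 0], 0], [[0.8, -0.95, 0], [0, 0, 0], 0], [[0.8, -0.95, 0], [0, 0, 0], 0], [[0.8, -0.95, 0], [0, 0, 0], 0], [[0.8, -0.95, 0], [0, 0, 0], 0], [[0.8, -0.95, 0], [0, 0, 0], 0], [[0.8, -0.95, 0], [0, 0, 0], 0], [[0.8, -0.95, 0], [0, 0, 0], 0], [[0.8, -0.95, 0], [0, 0, 0], 0], [[0.8, -0.95, 0], [0, 0, 0], 0], [[0.8, -0.95, 0], [0, 0, 0], 0], [[0.8, -0.95, 0], [0, 0, 0], 0]]}}

```text
time_s: 2.55
position: [0.447, 0.001, 0.2229]
tcp_rot: [[0.968, 0.249, 0.001], [0.249, -0.968, -0.0], [0.001, 0.001, -1.0]]
force: [1.5, -0.7, -0.4]
opening: 1.003
grasp_force: 0.0
```

Call:
{"api": "move_arm", "payload": {"increments": [[[0, 0, 0], [0, 0, -0.057], 0], [[0, 0, 0], [0, 0, -0.057], 0], [[0, 0, 0], [0, 0, -0.057], 0], [[0, 0, 0], [0, 0, -0.057], 0], [[0, 0, 0], [0, 0, -0.057], 0], [[0, 0, 0], [0, 0, -0.057], 0], [[0, 0, 0], [0, 0, -0.057], 0], [[0, 0, 0], [0, 0, -0.057], 0], [[0, 0, 0], [0, 0, -0.057], 0], [[0, 0, 0], [0, 0, -0.057], 0], [[0, 0, 0], [0, 0, -0.057], 0]]}}

```text
time_s: 3.47
position: [0.4464, -0.0008, 0.2227]
tcp_rot: [[-0.0, 1.0, 0.0], [1.0, 0.0, -0.0], [-0.0, 0.0, -1.0]]
force: [-0.4, -0.5, 0.0]
opening: 0.999
grasp_force: 0.0
```

```bash
python3 - <<'E'
from h import *
s=read_state();print(s['time_s'],s['position'],s['joint_positions'],np.array(s['tcp_rot']).round(4),s['opening'])
p=capture('wrist');print(p['mtx'],p['eye'],p['rotation'])
cv2.imwrite('pics/w1.png',p['img'][...,::-1])
for l in('buffer_a','tray_red','tray_blue'):
    for x in pinpoint(p,l): print(l,ray(p,x['xy'],0).round(4),np.multiply(x['xy'],[640,400]).round(),x['confidence'])
    for x in search_frame(p,l): print(np.multiply(x['extent'],[640,400]*2).round(),x['confidence'])
E
```

```text
3.4667 [ 0.44644169 -0.00083007  0.22272521] [-1.45036439e+01  1.64861042e+01  1.06688847e+02  8.83139956e-04
  5.67990040e+01 -1.45106885e+01] [[-1.e-04  1.e+00  4.e-04]
 [ 1.e+00  1.e-04 -1.e-04]
 [-1.e-04  4.e-04 -1.e+00]] 0.999018129622886
[[279.1664124    0.         318.0350282 ]
 [  0.         279.1664124  202.47891155]
 [  0.           0.           1.        ]] [0.4465192  0.08380093 0.38540004] [[ 9.99999281e-01 -9.89024741e-04 -6.77935332e-04]
 [-1.14879800e-03 -9.52238428e-01 -3.05353330e-01]
 [-3.43554077e-04  3.05353889e-01 -9.52238880e-01]]
buffer_a [ 0.5141 -0.1361  0.    ] [362. 261.] 0.81
buffer_a [0.4279 0.1415 0.    ] [303.  65.] 0.78
buffer_a [ 0.47   -0.0565  0.    ] [334. 213.] 0.57
buffer_a [0.4367 0.0501 0.    ] [311. 139.] 0.57
[271.  41. 319.  78.] 0.96
[311. 200. 354. 235.] 0.89
[342. 252. 380. 281.] 0.62
[280. 123. 324. 160.] 0.59
[267. 307. 368. 345.] 0.69
[310. 199. 358. 235.] 0.26
```

View pics/w1.png

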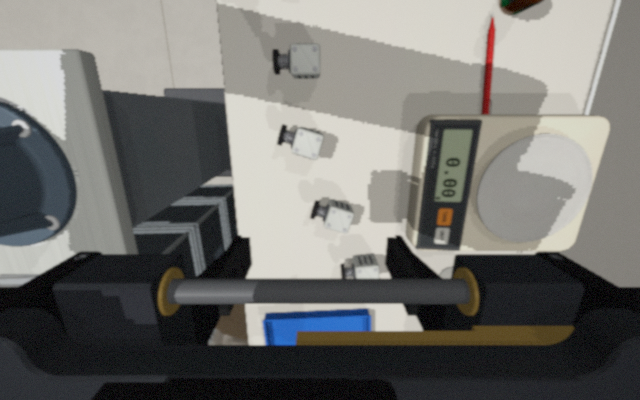

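```bash
python3 - <<'E'
import cv2
i=cv2.imread('pics/w1.png')
cv2.imwrite('pics/w1c.png',cv2.resize(i[30:240,258:388],None,fx=2.8*1.0,fy=2.8,interpolation=cv2.INTER_CUBIC))
E
```

```text
(no output)
```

View pics/w1c.png

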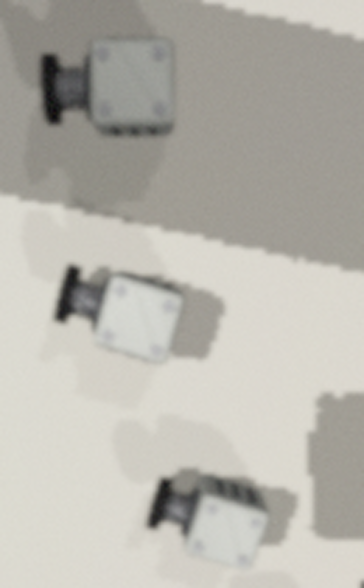

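```bash
python3 - <<'E'
from h import *
p=capture('wrist')
q=lambda c:((c[0]/2.8+258)/640,(c[1]/2.8+30)/400)
S={1:[(103,52),(160,52),(160,107),(103,110)],2:[(121,289),(169,306),(156,350),(108,333)],3:[(212,507),(258,521),(243,560),(197,546)]}
D={1:(50,90),2:(68,293),3:(160,503)}
for k in S:
    P=np.array([ray(p,q(c),.04) for c in S[k]]);c=P.mean(0)
    v=P[1]-P[0]+P[2]-P[3]; w=P[0]-P[3]+P[1]-P[2]
    d=ray(p,q(D[k]),.026)
    print(k,c.round(4),'yaw',np.degrees(np.arctan2(v[1],v[0])),np.degrees(np.arctan2(-w[0],w[1])),'disc',np.degrees(np.arctan2(*(c-d)[1::-1])),np.linalg.norm((c-d)[:2]),np.linalg.norm(v)/2,np.linalg.norm(w)/2)
p=capture('top')
for D,H in [((233,337),(234,303)),((317,333),(325,303)),((415,292),(425,262)),((512,252),(510,222))]:
    a=lambda c:((c[0]/2.667+180)/640,(c[1]/2.667+130)/400)
    d=ray(p,a(D),.026);h=ray(p,a(H),.04);print(h.round(4),np.degrees(np.arctan2(*(h-d)[1::-1])),np.linalg.norm((h-d)[:2]))
E
```

```text
1 [0.4328 0.1415 0.04  ] yaw 0.8825616493248898 -1.3325859331213934 disc 1.510555594318422 0.03455088761898166 0.022710212757156747 0.020277693841444212
2 [0.4337 0.0477 0.04  ] yaw -19.78345991098239 -17.80881298050931 disc -18.35972180610949 0.03359708967097577 0.022020727465864066 0.019720854363107068
3 [ 0.4738 -0.0524  0.04  ] yaw -18.43400957034786 -19.035592168612368 disc -18.602100370836425 0.03376305789447139 0.02307468634362287 0.020897170282342618
[0.4301 0.1383 0.04  ] -3.835359673274273 0.03409727813517919
[0.4306 0.0474 0.04  ] -15.99374213291137 0.031222503870416002
[ 0.4718 -0.0522  0.04  ] -18.182651124573038 0.03126903185480898
[ 0.5122 -0.1371  0.04  ] 5.935345206040051 0.029509106327074208
```

The wrist crop shows three buffers, with the disc at 34 mm from the housing as it should be. Next is a descent on the +y one at (0.433, 0.1415), yaw about 0.

Call:
{"api": "move_arm", "payload": {"increments": [[[0.79, -0.13, 0.4], [0, 0, 0], 0.1], [[0.79, -0.13, 0.4], [0, 0, 0], 0.1], [[0.79, -0.13, 0.4], [0, 0, 0], 0.1], [[0.79, -0.13, 0.4], [0, 0, 0], 0.1], [[0.79, -0.13, 0.4], [0, 0, 0], 0.1], [[0.79, -0.13, 0.4], [0, 0, 0], 0.1], [[0, 0, 0.6], [0, 0, 0], 0.1], [[0, 0, 0.6], [0, 0, 0], 0.1], [[0, 0, 0.6], [0, 0, 0], 0.1], [[0, 0, 0.6], [0, 0, 0], 0.1], [[0, 0, 0.6], [0, 0, 0], 0.15], [[0, 0, 0.6], [0, 0, 0], 0.2], [[0, 0, 0.6], [0, 0, 0], 0.2], [[0, 0, 0.6], [0, 0, 0], 0.25], [[0, 0, 0], [0, 0, 0], 0.3], [[0, 0, 0], [0, 0, 0], 0.33], [[0, 0, 0], [0, 0, 0], 0.35]]}}

```text
time_s: 5.33
position: [0.4241, 0.1416, 0.007]
tcp_rot: [[0.006, 1.0, 0.0], [1.0, -0.006, 0.0], [0.0, 0.0, -1.0]]
force: [-0.3, 0.7, -0.7]
opening: 0.676
grasp_force: 0.3
```

```bash
python3 - <<'E'
from h import *
s=read_state();print(s['opening']*87,s['grasp_force'],s['position'])
p=capture('wrist')
cv2.imwrite('pics/w2.png',p['img'][200:,150:500,::-1])
E
```

```text
58.83184561308217 0.2981995822187855 [0.4240759  0.14156361 0.00700036]
```

View pics/w2.png

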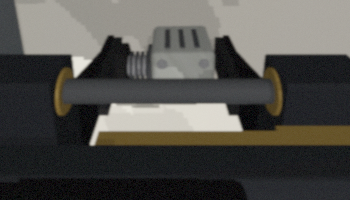

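The buffer sits between the fingers, with the plunger spring at crop (138,65). I'll squeeze it in small steps.

Call:
{"api": "move_arm", "payload": {"increments": [[[0, 0, 0], [0, 0, 0], 0.37], [[0, 0, 0], [0, 0, 0], 0.38], [[0, 0, 0], [0, 0, 0], 0.39], [[0, 0, 0], [0, 0, 0], 0.4], [[0, 0, 0], [0, 0, 0], 0.4], [[0, 0, 0], [0, 0, 0], 0.4]]}}

```text
time_s: 5.88
position: [0.4246, 0.1416, 0.0071]
tcp_rot: [[0.006, 1.0, 0.002], [1.0, -0.006, 0.0], [0.0, 0.002, -1.0]]
force: [-0.6, -0.0, 6.6]
opening: 0.607
grasp_force: 8.8
```

Call:
{"api": "move_arm", "payload": {"increments": [[[0, 0, 0], [0, 0, 0], 0.41], [[0, 0, 0], [0, 0, 0], 0.42], [[0, 0, 0], [0, 0, 0], 0.42], [[0, 0, 0], [0, 0, 0], 0.42]]}}

```text
time_s: 6.22
position: [0.4254, 0.1416, 0.0071]
tcp_rot: [[0.006, 1.0, 0.004], [1.0, -0.006, 0.0], [0.0, 0.004, -1.0]]
force: [1.6, 1.0, 5.2]
opening: 0.583
grasp_force: 11.6
```

Firm: 8.8 N at 1.2 mm in and 11.6 N at 3.3 mm in, which matches the firm spring. I'll lift it and locate the trays.

Call:
{"api": "move_arm", "payload": {"increments": [[[0, 0, -0.2], [0, 0, 0], 0.42], [[0, 0, -0.4], [0, 0, 0], 0.42], [[0, 0, -0.5], [0, 0, 0], 0.42], [[0, 0, -0.5], [0, 0, 0], 0.42], [[0, 0, -0.4], [0, 0, 0], 0.42], [[0, 0, 0], [0, 0, 0], 0.42]]}}

```text
time_s: 6.72
position: [0.4246, 0.1417, 0.0683]
tcp_rot: [[0.006, 1.0, 0.003], [1.0, -0.006, 0.0], [0.0, 0.003, -1.0]]
force: [-0.1, 0.6, -1.4]
opening: 0.584
grasp_force: 11.3
```

```bash
python3 - <<'E'
from h import *
p=capture('top')
hsv=cv2.cvtColor(p['img'],cv2.COLOR_RGB2HSV)
for n,lo,hi in(('blue',(105,120,40),(125,255,255)),('red',(170,140,60),(180,255,255)),('red',(0,140,60),(6,255,255))):
    m=cv2.inRange(hsv,lo,hi);k,l,st,_=cv2.connectedComponentsWithStats(m)
    if k<2: continue
    i=1+st[1:,4].argmax();pts=np.argwhere(l==i)[:,::-1].astype(np.float32)
    r=cv2.minAreaRect(pts);B=np.array([ray(p,(b[0]/640,b[1]/400),.018) for b in cv2.boxPoints(r)])
    print(n,st[i],B.mean(0).round(4),B[:,:2].round(3).tolist(),np.linalg.norm(B[1]-B[0]),np.linalg.norm(B[2]-B[1]))
for l in('tray_blue','tray_red'):
    for x in pinpoint(p,l)[:1]: print(l,ray(p,x['xy'],0).round(3),x['confidence'])
cv2.imwrite('pics/t2.png',cv2.resize(p['img'][130:300,120:520,::-1],(800,340)))
E
```

```text
blue [ 402  206   74   66 4393] [ 0.4465 -0.3198  0.018 ] [[0.527, -0.222], [0.537, -0.412], [0.367, -0.417], [0.356, -0.228]] 0.19071279516191633 0.17028668659291313
red [ 169  189   69   65 3581] [0.4913 0.3179 0.018 ] [[0.576, 0.415], [0.579, 0.228], [0.407, 0.222], [0.403, 0.406]] 0.18730810518088764 0.17263903444934156
tray_blue [ 0.442 -0.326  0.   ] 0.68
tray_red [0.477 0.323 0.   ] 0.78
```

View pics/t2.png

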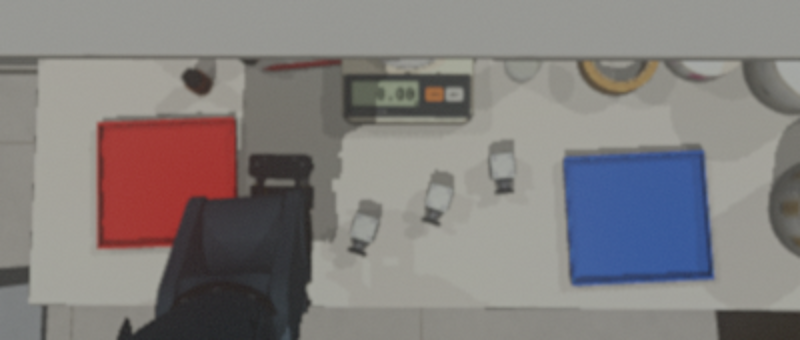

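Tray sizes match (blue centre (0.447,-0.320), red centre (0.491,0.318)) and the buffer is held. It goes to the blue tray's far slot.

Call:
{"api": "move_arm", "payload": {"increments": [[[-0.3, 0.04, 0], [0, 0, 0], 0.42], [[-0.6, 0.04, 0], [0, 0, 0], 0.42], [[-0.95, 0.04, 0], [0, 0, 0], 0.42], [[-0.95, 0.04, 0], [0, 0, 0], 0.42], [[-0.95, 0.04, 0], [0, 0, 0], 0.42], [[-0.95, 0.04, 0], [0, 0, 0], 0.42], [[-0.95, 0.04, 0], [0, 0, 0], 0.42], [[-0.95, 0.04, 0], [0, 0, 0], 0.42], [[-0.95, 0.04, 0], [0, 0, 0], 0.42], [[-0.95, 0.04, 0], [0, 0, 0], 0.42], [[-0.95, 0.04, 0], [0, 0, 0], 0.42], [[-0.95, 0.04, 0], [0, 0, 0], 0.42], [[-0.95, 0.04, 0], [0, 0, 0], 0.42], [[-0.95, 0.04, 0], [0, 0, 0], 0.42], [[-0.95, 0.04, 0], [0, 0, 0], 0.42], [[-0.95, 0.04, 0], [0, 0, 0], 0.42], [[-0.95, 0.04, 0], [0, 0, 0], 0.42], [[-0.95, 0.04, 0], [0, 0, 0], 0.42], [[-0.85, 0.04, 0], [0, 0, 0], 0.42], [[-0.45, 0.04, 0], [0, 0, 0], 0.42]]}}

```text
time_s: 8.53
position: [0.4441, -0.3845, 0.0655]
tcp_rot: [[0.008, 1.0, 0.0], [1.0, -0.008, -0.001], [-0.001, 0.0, -1.0]]
force: [0.7, 0.0, -1.4]
opening: 0.578
grasp_force: 11.4
```

Call:
{"api": "move_arm", "payload": {"increments": [[[0, 0, 0.4], [0, 0, 0], 0.42], [[0, 0, 0.6], [0, 0, 0], 0.42], [[0, 0, 0.4], [0, 0, 0], 0.42], [[0, 0, 0.2], [0, 0, 0], 0.42], [[0, 0, 0.1], [0, 0, 0], 0.42], [[0, 0, 0.1], [0, 0, 0], 0.42], [[0, 0, 0], [0, 0, 0], 0.42]]}}

```text
time_s: 9.12
position: [0.4447, -0.3798, 0.0121]
tcp_rot: [[0.005, 1.0, -0.001], [1.0, -0.005, 0.001], [0.001, -0.001, -1.0]]
force: [0.8, 0.8, -1.8]
opening: 0.584
grasp_force: 11.3
```

```bash
python3 - <<'E'
from h import *
p=capture('wrist')
cv2.imwrite('pics/w3.png',p['img'][100:,100:550,::-1])
E
```

```text
(no output)
```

View pics/w3.png

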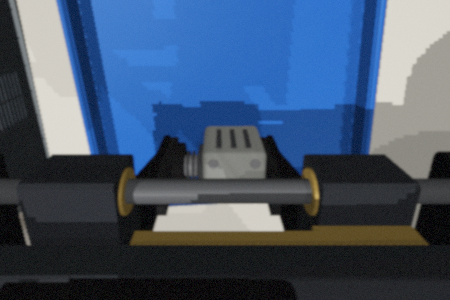

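The buffer is above the tray floor, clear of the rims. I'll lower it the last 2 mm and release.

Call:
{"api": "move_arm", "payload": {"increments": [[[0, 0, 0.05], [0, 0, 0], 0.42], [[0, 0, 0.03], [0, 0, 0], 0.42], [[0, 0, 0], [0, 0, 0], 0.42]]}}

```text
time_s: 9.42
position: [0.4449, -0.3808, 0.0105]
tcp_rot: [[0.006, 1.0, 0.0], [1.0, -0.006, -0.001], [-0.001, 0.0, -1.0]]
force: [-0.2, 0.3, -0.9]
opening: 0.582
grasp_force: 11.3
```

Call:
{"api": "move_arm", "payload": {"increments": [[[0, 0, 0.02], [0, 0, 0], 0.42], [[0, 0, 0], [0, 0, 0], 0.4], [[0, 0, 0], [0, 0, 0], 0.38], [[0, 0, 0], [0, 0, 0], 0.35], [[0, 0, 0], [0, 0, 0], 0.3], [[0, 0, 0], [0, 0, 0], 0.25], [[0, 0, 0], [0, 0, 0], 0.25], [[0, 0, -0.3], [0, 0, 0], 0.25], [[0, 0, -0.6], [0, 0, 0], 0.2], [[0, 0, -0.9], [0, 0, 0], 0.1], [[0, 0, -0.9], [0, 0, 0], 0.1], [[0.6, 0.2, 0], [0, 0, 0], 0.1], [[0.9, 0.4, 0], [0, 0, 0], 0.1], [[0.9, 0.4, 0], [0, 0, 0], 0.1], [[0.9, 0.4, 0], [0, 0, 0], 0.1], [[0.8, 0.3, 0], [0, 0, 0], 0.1], [[0.3, 0.1, 0], [0, 0, 0], 0.1], [[0, 0, 0], [0, 0, 0], 0.1]]}}

```text
time_s: 10.92
position: [0.4998, -0.2467, 0.091]
tcp_rot: [[0.002, 1.0, -0.0], [1.0, -0.002, 0.0], [0.0, -0.0, -1.0]]
force: [0.7, -0.1, 0.4]
opening: 0.899
grasp_force: 0.0
```

```bash
python3 - <<'E'
from h import *
p=capture('wrist')
for x in pinpoint(p,'buffer_a'): print(ray(p,x['xy'],0).round(4),np.multiply(x['xy'],[640,400]).round(),x['confidence'])
im=p['img'].copy()
def ov(x,y,a):
    a=np.radians(a);R=np.array([[np.cos(a),-np.sin(a)],[np.sin(a),np.cos(a)]])
    T=[px(p,[*(R@v+[x,y]),.04]) for v in np.array([(-.017,-.016),(.017,-.016),(.017,.016),(-.017,.016)])]
    D=[px(p,[*(R@v+[x,y]),.0375]) for v in np.array([(-.037,0),(-.031,0)])]
    return T,D
big=cv2.resize(im[:,:,::-1],None,fx=3,fy=3,interpolation=cv2.INTER_CUBIC)
T,D=ov(.515,-.137,4)
cv2.polylines(big,[np.int32(np.array(T)*3+1)],True,(0,0,255),1);cv2.polylines(big,[np.int32(np.array(D)*3+1)],False,(0,255,0),1)
c=np.int32(np.mean(T,axis=0)*3);x0=max(0,c[0]-250);y0=max(0,c[1]-200);print(T,c,x0,y0)
cv2.imwrite('pics/w4.png',big[y0:y0+400,x0:x0+500])
E
```

```text
[ 0.5177 -0.1367  0.    ] [339.  81.] 0.83
[ 0.4532 -0.3814  0.    ] [276. 322.] 0.8
[array([316.82218859, 101.51070139]), array([364.08406513,  97.81905493]), array([362.99957894,  47.94476768]), array([313.34041697,  52.03173889])] [1017  224] 767 24
```

View pics/w4.png

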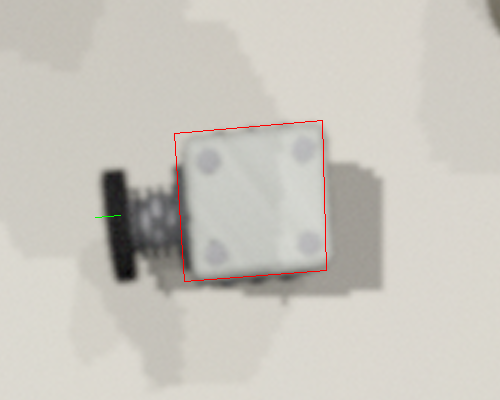

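The overlay nearly matches. The fourth buffer is at (0.516,-0.1375), yaw 6°, so I'll squeeze it next.

Call:
{"api": "move_arm", "payload": {"increments": [[[0.5, 0.04, 0], [0, 0, 0], 0.1], [[0.8, 0.04, 0], [0, 0, 0], 0.1], [[0.9, 0.04, 0], [0, 0, 0], 0.1], [[0.8, 0.04, 0], [0, 0, 0], 0.1], [[0.5, 0.04, 0], [0, 0, 0], 0.1], [[0.1, 0.01, 0.5], [0, 0, -0.05], 0.1], [[0, 0, 0.7], [0, 0, 0], 0.1], [[0, 0, 0.7], [0, 0, 0], 0.15], [[0, 0, 0.5], [0, 0, 0], 0.2], [[0, 0, 0.3], [0, 0, 0], 0.25], [[0, 0, 0.1], [0, 0, 0], 0.3], [[0, 0, 0], [0, 0, 0], 0.33], [[0, 0, 0], [0, 0, 0], 0.36], [[0, 0, 0], [0, 0, 0], 0.38], [[0, 0, 0], [0, 0, 0], 0.39], [[0, 0, 0], [0, 0, 0], 0.4], [[0, 0, 0], [0, 0, 0], 0.4], [[0, 0, 0], [0, 0, 0], 0.4]]}}

```text
time_s: 12.52
position: [0.5078, -0.1413, 0.0074]
tcp_rot: [[-0.099, 0.995, 0.003], [0.995, 0.099, -0.001], [-0.001, 0.003, -1.0]]
force: [2.3, 1.5, 4.6]
opening: 0.601
grasp_force: 3.6
```

Call:
{"api": "move_arm", "payload": {"increments": [[[0, 0, 0], [0, 0, 0], 0.41], [[0, 0, 0], [0, 0, 0], 0.42], [[0, 0, 0], [0, 0, 0], 0.42], [[0, 0, 0], [0, 0, 0], 0.42]]}}

```text
time_s: 12.85
position: [0.5083, -0.1415, 0.0074]
tcp_rot: [[-0.098, 0.995, 0.004], [0.995, 0.098, -0.002], [-0.002, 0.004, -1.0]]
force: [3.2, 1.2, 6.6]
opening: 0.583
grasp_force: 5.6
```

Call:
{"api": "move_arm", "payload": {"increments": [[[0, 0, 0], [0, 0, 0], 0.43], [[0, 0, 0], [0, 0, 0], 0.44], [[0, 0, 0], [0, 0, 0], 0.44], [[0, 0, 0], [0, 0, 0], 0.44], [[0, 0, 0], [0, 0, 0], 0.44]]}}

```text
time_s: 13.27
position: [0.5085, -0.1416, 0.0074]
tcp_rot: [[-0.098, 0.995, 0.005], [0.995, 0.098, -0.002], [-0.002, 0.004, -1.0]]
force: [3.6, 1.1, 5.2]
opening: 0.56
grasp_force: 6.8
```

Weak: 5.6 to 6.8 N at 3 to 5 mm in. It goes to the red tray's far slot.

Call:
{"api": "move_arm", "payload": {"increments": [[[0, 0, -0.1], [0, 0, 0], 0.44], [[0, 0, -0.3], [0, 0, 0], 0.44], [[0, 0, -0.4], [0, 0, 0.025], 0.44], [[0, 0, -0.5], [0, 0, 0.025], 0.44], [[0, 0, -0.4], [0, 0, 0], 0.44], [[0, 0, -0.3], [0, 0, 0], 0.44], [[0, 0, 0], [0, 0, 0], 0.44]]}}

```text
time_s: 13.85
position: [0.5066, -0.1412, 0.0682]
tcp_rot: [[0.005, 1.0, 0.001], [1.0, -0.005, -0.001], [-0.001, 0.001, -1.0]]
force: [0.1, -0.2, -1.5]
opening: 0.558
grasp_force: 5.0
```

Call:
{"api": "move_arm", "payload": {"increments": [[[0.3, -0.03, 0], [0, 0, 0], 0.44], [[0.6, -0.03, 0], [0, 0, 0], 0.44], [[0.95, -0.03, 0], [0, 0, 0], 0.44], [[0.95, -0.03, 0], [0, 0, 0], 0.44], [[0.95, -0.03, 0], [0, 0, 0], 0.44], [[0.95, -0.03, 0], [0, 0, 0], 0.44], [[0.95, -0.03, 0], [0, 0, 0], 0.44], [[0.95, -0.03, 0], [0, 0, 0], 0.44], [[0.95, -0.03, 0], [0, 0, 0], 0.44], [[0.95, -0.03, 0], [0, 0, 0], 0.44], [[0.95, -0.03, 0], [0, 0, 0], 0.44], [[0.95, -0.03, 0], [0, 0, 0], 0.44], [[0.95, -0.03, 0], [0, 0, 0], 0.44], [[0.95, -0.03, 0], [0, 0, 0], 0.44], [[0.95, -0.03, 0], [0, 0, 0], 0.44], [[0.95, -0.03, 0], [0, 0, 0], 0.44], [[0.95, -0.03, 0], [0, 0, 0], 0.44], [[0.95, -0.03, 0], [0, 0, 0], 0.44], [[0.8, -0.03, 0], [0, 0, 0], 0.44], [[0.4, -0.03, 0], [0, 0, 0], 0.44]]}}

```text
time_s: 15.52
position: [0.4898, 0.381, 0.0654]
tcp_rot: [[0.003, 1.0, -0.001], [1.0, -0.003, 0.0], [0.0, -0.001, -1.0]]
force: [0.7, -0.2, -0.5]
opening: 0.563
grasp_force: 5.0
```

Call:
{"api": "move_arm", "payload": {"increments": [[[0, 0, 0.4], [0, 0, 0], 0.44], [[0, 0, 0.6], [0, 0, 0], 0.44], [[0, 0, 0.4], [0, 0, 0], 0.44], [[0, 0, 0.2], [0, 0, 0], 0.44], [[0, 0, 0.1], [0, 0, 0], 0.44], [[0, 0, 0], [0, 0, 0], 0.44]]}}

```text
time_s: 16.02
position: [0.4909, 0.3768, 0.0143]
tcp_rot: [[0.007, 1.0, -0.002], [1.0, -0.007, -0.001], [-0.001, -0.002, -1.0]]
force: [0.3, 0.1, -0.1]
opening: 0.563
grasp_force: 5.0
```

```bash
python3 - <<'E'
from h import *
p=capture('wrist')
cv2.imwrite('pics/w5.png',p['img'][:,100:550,::-1])
E
```

```text
(no output)
```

View pics/w5.png

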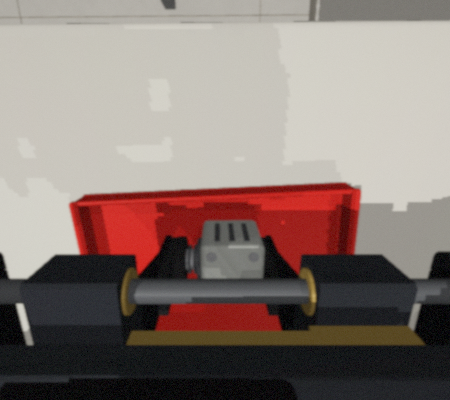

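The buffer is upright inside the red tray. I'll lower it, release, and go back over the two left.

Call:
{"api": "move_arm", "payload": {"increments": [[[0, 0, 0.05], [0, 0, 0], 0.44], [[0, 0, 0.05], [0, 0, 0], 0.44], [[0, 0, 0.02], [0, 0, 0], 0.44], [[0, 0, 0], [0, 0, 0], 0.44]]}}

```text
time_s: 16.4
position: [0.4916, 0.3782, 0.0123]
tcp_rot: [[0.006, 1.0, 0.001], [1.0, -0.006, 0.0], [0.0, 0.001, -1.0]]
force: [1.2, -0.1, -1.6]
opening: 0.566
grasp_force: 5.0
```

Call:
{"api": "move_arm", "payload": {"increments": [[[0, 0, 0.04], [0, 0, 0], 0.44], [[0, 0, 0.03], [0, 0, 0], 0.44], [[0, 0, 0], [0, 0, 0], 0.44]]}}

```text
time_s: 16.65
position: [0.4916, 0.3784, 0.0103]
tcp_rot: [[0.006, 1.0, 0.001], [1.0, -0.006, 0.0], [0.0, 0.001, -1.0]]
force: [-0.7, -0.1, 1.9]
opening: 0.564
grasp_force: 4.8
```

Call:
{"api": "move_arm", "payload": {"increments": [[[0, 0, 0], [0, 0, 0], 0.42], [[0, 0, 0], [0, 0, 0], 0.4], [[0, 0, 0], [0, 0, 0], 0.37], [[0, 0, 0], [0, 0, 0], 0.34], [[0, 0, 0], [0, 0, 0], 0.3], [[0, 0, 0], [0, 0, 0], 0.25], [[0, 0, 0], [0, 0, 0], 0.25], [[0, 0, -0.3], [0, 0, 0], 0.25], [[0, 0, -0.6], [0, 0, 0], 0.2], [[0, 0, -0.9], [0, 0, 0], 0.1], [[0, 0, -0.5], [0, 0, 0], 0.1]]}}

```text
time_s: 17.57
position: [0.4925, 0.3786, 0.0814]
tcp_rot: [[0.006, 1.0, 0.003], [1.0, -0.006, 0.001], [0.001, 0.003, -1.0]]
force: [0.4, 0.4, 0.8]
opening: 0.857
grasp_force: 0.0
```

Call:
{"api": "move_arm", "payload": {"increments": [[[-0.5, -0.15, 0], [0, 0, 0], 0.1], [[-0.8, -0.15, 0], [0, 0, 0], 0.1], [[-0.9, -0.15, 0], [0, 0, 0], 0.1], [[-0.9, -0.15, 0], [0, 0, 0], 0.1], [[-0.9, -0.15, 0], [0, 0, 0], 0.1], [[-0.9, -0.15, 0], [0, 0, 0], 0.1], [[-0.9, -0.15, 0], [0, 0, 0], 0.1], [[-0.9, -0.15, 0], [0, 0, 0], 0.1], [[-0.9, -0.15, 0], [0, 0, 0], 0.1], [[-0.9, -0.15, 0], [0, 0, 0], 0.1], [[-0.9, -0.15, 0], [0, 0, 0], 0.1], [[-0.7, -0.15, 0], [0, 0, 0], 0.1], [[-0.5, -0.15, 0], [0, 0, 0], 0.1], [[-0.2, -0.15, 0], [0, 0, 0], 0.1], [[-0.1, -0.14, 0], [0, 0, 0], 0.1], [[0, 0, 0], [0, 0, 0.052], 0.1], [[0, 0, 0], [0, 0, 0.052], 0.1], [[0, 0, 0], [0, 0, 0.05], 0.1], [[0, 0, 0], [0, 0, 0], 0.1]]}}

```text
time_s: 19.15
position: [0.4224, 0.0522, 0.0791]
tcp_rot: [[0.323, 0.946, 0.001], [0.946, -0.323, 0.0], [0.0, 0.001, -1.0]]
force: [-0.1, 0.0, 0.3]
opening: 0.901
grasp_force: 0.0
```

```bash
python3 - <<'E'
from h import *
p=capture('top')
for x in pinpoint(p,'buffer_a'): print(ray(p,x['xy'],0).round(4),x['confidence'])
p=capture('wrist')
for x in pinpoint(p,'buffer_a'): print('w',ray(p,x['xy'],0).round(4),x['confidence'])
E
```

```text
[0.5043 0.3818 0.    ] 0.8
[ 0.4491 -0.3782  0.    ] 0.66
[ 0.4805 -0.0485  0.    ] 0.56
w [0.4348 0.0478 0.    ] 0.78
```

Call:
{"api": "move_arm", "payload": {"increments": [[[0, 0.08, 0.4], [0, 0, 0], 0.1], [[0, 0, 0.7], [0, 0, 0], 0.15], [[0, 0, 0.7], [0, 0, 0], 0.2], [[0, 0, 0.4], [0, 0, 0], 0.25], [[0, 0, 0.2], [0, 0, 0], 0.3], [[0, 0, 0], [0, 0, 0], 0.33], [[0, 0, 0], [0, 0, 0], 0.36], [[0, 0, 0], [0, 0, 0], 0.38], [[0, 0, 0], [0, 0, 0], 0.39], [[0, 0, 0], [0, 0, 0], 0.4], [[0, 0, 0], [0, 0, 0], 0.4], [[0, 0, 0], [0, 0, 0], 0.4]]}}

```text
time_s: 20.35
position: [0.4254, 0.0506, 0.0075]
tcp_rot: [[0.322, 0.947, 0.002], [0.947, -0.322, -0.0], [0.0, 0.002, -1.0]]
force: [-1.1, -0.2, 5.2]
opening: 0.601
grasp_force: 9.2
```

Call:
{"api": "move_arm", "payload": {"increments": [[[0, 0, 0], [0, 0, 0], 0.41], [[0, 0, 0], [0, 0, 0], 0.42], [[0, 0, 0], [0, 0, 0], 0.42], [[0, 0, 0], [0, 0, 0], 0.42], [[0, 0, 0], [0, 0, 0], 0.42]]}}

```text
time_s: 20.77
position: [0.4262, 0.0504, 0.0075]
tcp_rot: [[0.322, 0.947, 0.004], [0.947, -0.322, -0.001], [0.001, 0.004, -1.0]]
force: [1.5, -1.5, 6.3]
opening: 0.584
grasp_force: 12.2
```

Firm: 9.2 to 12.2 N. It goes to the blue tray's middle slot.

Call:
{"api": "move_arm", "payload": {"increments": [[[0, 0, -0.1], [0, 0, 0], 0.42], [[0, 0, -0.3], [0, 0, 0], 0.42], [[0, 0, -0.4], [0, 0, 0], 0.42], [[0, 0, -0.5], [0, 0, -0.03], 0.42], [[0, 0, -0.4], [0, 0, -0.042], 0.42], [[0, 0, -0.3], [0, 0, -0.042], 0.42], [[0, 0, 0], [0, 0, -0.04], 0.42], [[0, 0, 0], [0, 0, 0], 0.42]]}}

```text
time_s: 21.43
position: [0.4243, 0.0509, 0.0678]
tcp_rot: [[0.004, 1.0, 0.001], [1.0, -0.004, -0.0], [-0.0, 0.001, -1.0]]
force: [0.7, -0.1, -1.8]
opening: 0.581
grasp_force: 11.6
```

Call:
{"api": "move_arm", "payload": {"increments": [[[-0.3, 0.05, 0], [0, 0, 0], 0.42], [[-0.6, 0.05, 0], [0, 0, 0], 0.42], [[-0.9, 0.05, 0], [0, 0, 0], 0.42], [[-0.9, 0.05, 0], [0, 0, 0], 0.42], [[-0.9, 0.05, 0], [0, 0, 0], 0.42], [[-0.9, 0.05, 0], [0, 0, 0], 0.42], [[-0.9, 0.05, 0], [0, 0, 0], 0.42], [[-0.9, 0.05, 0], [0, 0, 0], 0.42], [[-0.9, 0.05, 0], [0, 0, 0], 0.42], [[-0.9, 0.05, 0], [0, 0, 0], 0.42], [[-0.9, 0.05, 0], [0, 0, 0], 0.42], [[-0.9, 0.05, 0], [0, 0, 0], 0.42], [[-0.9, 0.05, 0], [0, 0, 0], 0.42], [[-0.9, 0.05, 0], [0, 0, 0], 0.42], [[-0.5, 0, 0], [0, 0, 0], 0.42], [[-0.2, 0, 0], [0, 0, 0], 0.42], [[0, 0, 0], [0, 0, 0], 0.42]]}}

```text
time_s: 22.85
position: [0.4428, -0.3223, 0.0665]
tcp_rot: [[0.009, 1.0, -0.0], [1.0, -0.009, 0.001], [0.001, -0.0, -1.0]]
force: [0.0, -0.2, -0.1]
opening: 0.578
grasp_force: 11.6
```

Call:
{"api": "move_arm", "payload": {"increments": [[[0, 0, 0.4], [0, 0, 0], 0.42], [[0, 0, 0.6], [0, 0, 0], 0.42], [[0, 0, 0.4], [0, 0, 0], 0.42], [[0, 0, 0.2], [0, 0, 0], 0.42], [[0, 0, 0.1], [0, 0, 0], 0.42], [[0, 0, 0.05], [0, 0, 0], 0.42], [[0, 0, 0.05], [0, 0, 0], 0.42], [[0, 0, 0], [0, 0, 0], 0.42]]}}

```text
time_s: 23.52
position: [0.4437, -0.3214, 0.0131]
tcp_rot: [[0.006, 1.0, 0.0], [1.0, -0.006, -0.0], [-0.0, 0.0, -1.0]]
force: [-0.8, 0.2, -2.0]
opening: 0.583
grasp_force: 11.6
```

Call:
{"api": "move_arm", "payload": {"increments": [[[0, 0, 0.05], [0, 0, 0], 0.42], [[0, 0, 0.04], [0, 0, 0], 0.42], [[0, 0, 0.02], [0, 0, 0], 0.42], [[0, 0, 0], [0, 0, 0], 0.42]]}}

```text
time_s: 23.85
position: [0.4437, -0.3216, 0.0105]
tcp_rot: [[0.006, 1.0, 0.001], [1.0, -0.006, -0.001], [-0.001, 0.001, -1.0]]
force: [-0.2, 0.7, 3.5]
opening: 0.587
grasp_force: 11.3
```

Call:
{"api": "move_arm", "payload": {"increments": [[[0, 0, 0], [0, 0, 0], 0.4], [[0, 0, 0], [0, 0, 0], 0.38], [[0, 0, 0], [0, 0, 0], 0.35], [[0, 0, 0], [0, 0, 0], 0.3], [[0, 0, 0], [0, 0, 0], 0.25], [[0, 0, 0], [0, 0, 0], 0.25], [[0, 0, -0.3], [0, 0, 0], 0.25], [[0, 0, -0.6], [0, 0, 0], 0.2], [[0, 0, -0.9], [0, 0, 0], 0.1], [[0, 0, -0.5], [0, 0, 0], 0.1]]}}

```text
time_s: 24.68
position: [0.4441, -0.3219, 0.0807]
tcp_rot: [[0.006, 1.0, 0.002], [1.0, -0.006, -0.002], [-0.002, 0.002, -1.0]]
force: [0.7, -0.1, 0.0]
opening: 0.862
grasp_force: 0.0
```

Call:
{"api": "move_arm", "payload": {"increments": [[[0.4, 0.05, 0], [0, 0, 0], 0.1], [[0.8, 0.05, 0], [0, 0, 0], 0.1], [[0.9, 0.06, 0], [0, 0, 0], 0.1], [[0.9, 0.06, 0], [0, 0, 0], 0.1], [[0.9, 0.06, 0], [0, 0, 0], 0.1], [[0.9, 0.06, 0], [0, 0, 0], 0.1], [[0.9, 0.06, 0], [0, 0, 0], 0.1], [[0.9, 0.06, 0], [0, 0, 0], 0.1], [[0.9, 0.06, 0], [0, 0, 0], 0.1], [[0.8, 0.06, 0], [0, 0, 0], 0.1], [[0.5, 0.06, 0], [0, 0, 0], 0.1], [[0.2, 0.05, 0], [0, 0, 0], 0.1], [[0, 0, 0], [0, 0, 0.052], 0.1], [[0, 0, 0], [0, 0, 0.052], 0.1], [[0, 0, 0], [0, 0, 0.05], 0.1], [[0, 0, 0], [0, 0, 0], 0.1]]}}

```text
time_s: 26.02
position: [0.4655, -0.0514, 0.0783]
tcp_rot: [[0.324, 0.946, -0.0], [0.946, -0.324, 0.0], [0.0, -0.0, -1.0]]
force: [-0.2, -0.1, -0.3]
opening: 0.902
grasp_force: 0.0
```

```bash
python3 - <<'E'
from h import *
p=capture('wrist')
for x in pinpoint(p,'buffer_a'): print('w',ray(p,x['xy'],0).round(4),x['confidence'])
E
```

```text
w [ 0.4726 -0.0513  0.    ] 0.84
```

Call:
{"api": "move_arm", "payload": {"increments": [[[0.07, -0.08, 0.4], [0, 0, 0], 0.1], [[0, 0, 0.7], [0, 0, 0], 0.15], [[0, 0, 0.7], [0, 0, 0], 0.2], [[0, 0, 0.4], [0, 0, 0], 0.25], [[0, 0, 0.17], [0, 0, 0], 0.3], [[0, 0, 0], [0, 0, 0], 0.33], [[0, 0, 0], [0, 0, 0], 0.36], [[0, 0, 0], [0, 0, 0], 0.38], [[0, 0, 0], [0, 0, 0], 0.39], [[0, 0, 0], [0, 0, 0], 0.4], [[0, 0, 0], [0, 0, 0], 0.4], [[0, 0, 0], [0, 0, 0], 0.4]]}}

```text
time_s: 27.12
position: [0.4653, -0.0491, 0.0082]
tcp_rot: [[0.322, 0.947, 0.003], [0.947, -0.322, -0.001], [-0.0, 0.003, -1.0]]
force: [0.8, -0.2, 3.7]
opening: 0.603
grasp_force: 3.2
```

Call:
{"api": "move_arm", "payload": {"increments": [[[0, 0, 0], [0, 0, 0], 0.41], [[0, 0, 0], [0, 0, 0], 0.42], [[0, 0, 0], [0, 0, 0], 0.42], [[0, 0, 0], [0, 0, 0], 0.42], [[0, 0, 0], [0, 0, 0], 0.42]]}}

```text
time_s: 27.53
position: [0.4661, -0.0494, 0.0082]
tcp_rot: [[0.322, 0.947, 0.004], [0.947, -0.322, -0.002], [-0.0, 0.005, -1.0]]
force: [3.0, -0.2, 5.9]
opening: 0.578
grasp_force: 5.1
```

Weak: 3.2 to 5.1 N. It goes to the red tray's middle slot.

Call:
{"api": "move_arm", "payload": {"increments": [[[0, 0, 0], [0, 0, 0], 0.43], [[0, 0, 0], [0, 0, 0], 0.44], [[0, 0, 0], [0, 0, 0], 0.44], [[0, 0, -0.1], [0, 0, 0], 0.44], [[0, 0, -0.3], [0, 0, 0], 0.44], [[0, 0, -0.4], [0, 0, 0], 0.44], [[0, 0, -0.5], [0, 0, -0.03], 0.44], [[0, 0, -0.4], [0, 0, -0.042], 0.44], [[0, 0, -0.3], [0, 0, -0.042], 0.44], [[0, 0, 0], [0, 0, -0.04], 0.44], [[0, 0, 0], [0, 0, 0], 0.44]]}}

```text
time_s: 28.45
position: [0.4632, -0.0483, 0.0682]
tcp_rot: [[0.004, 1.0, -0.001], [1.0, -0.004, 0.0], [0.0, -0.001, -1.0]]
force: [-0.0, 0.3, -0.8]
opening: 0.562
grasp_force: 5.0
```

Call:
{"api": "move_arm", "payload": {"increments": [[[0.3, 0.05, 0], [0, 0, 0], 0.44], [[0.6, 0.05, 0], [0, 0, 0], 0.44], [[0.9, 0.05, 0], [0, 0, 0], 0.44], [[0.9, 0.05, 0], [0, 0, 0], 0.44], [[0.9, 0.05, 0], [0, 0, 0], 0.44], [[0.9, 0.05, 0], [0, 0, 0], 0.44], [[0.9, 0.05, 0], [0, 0, 0], 0.44], [[0.9, 0.05, 0], [0, 0, 0], 0.44], [[0.9, 0.05, 0], [0, 0, 0], 0.44], [[0.9, 0.05, 0], [0, 0, 0], 0.44], [[0.9, 0.05, 0], [0, 0, 0], 0.44], [[0.9, 0.05, 0], [0, 0, 0], 0.44], [[0.9, 0.05, 0], [0, 0, 0], 0.44], [[0.8, 0.05, 0], [0, 0, 0], 0.44], [[0.4, 0, 0], [0, 0, 0], 0.44], [[0.2, 0, 0], [0, 0, 0], 0.44], [[0, 0, 0], [0, 0, 0], 0.44]]}}

```text
time_s: 29.87
position: [0.4862, 0.3179, 0.0669]
tcp_rot: [[0.005, 1.0, -0.001], [1.0, -0.005, -0.001], [-0.001, -0.001, -1.0]]
force: [-0.8, 1.4, -0.9]
opening: 0.56
grasp_force: 5.1
```

Call:
{"api": "move_arm", "payload": {"increments": [[[0, 0, 0.4], [0, 0, 0], 0.44], [[0, 0, 0.6], [0, 0, 0], 0.44], [[0, 0, 0.4], [0, 0, 0], 0.44], [[0, 0, 0.2], [0, 0, 0], 0.44], [[0, 0, 0.1], [0, 0, 0], 0.44], [[0, 0, 0.05], [0, 0, 0], 0.44], [[0, 0, 0.05], [0, 0, 0], 0.44], [[0, 0, 0], [0, 0, 0], 0.44]]}}

```text
time_s: 30.53
position: [0.4875, 0.3171, 0.0136]
tcp_rot: [[0.006, 1.0, 0.001], [1.0, -0.006, 0.0], [0.0, 0.001, -1.0]]
force: [0.1, 0.1, -1.5]
opening: 0.563
grasp_force: 5.1
```

Call:
{"api": "move_arm", "payload": {"increments": [[[0, 0, 0.05], [0, 0, 0], 0.44], [[0, 0, 0.04], [0, 0, 0], 0.44], [[0, 0, 0], [0, 0, 0], 0.44], [[0, 0, 0], [0, 0, 0], 0.44]]}}

```text
time_s: 30.87
position: [0.4876, 0.3174, 0.0112]
tcp_rot: [[0.006, 1.0, 0.001], [1.0, -0.006, 0.0], [0.0, 0.001, -1.0]]
force: [0.1, 0.5, 0.5]
opening: 0.56
grasp_force: 5.1
```

On the floor. I'll release, rise clear, move aside and check everything.

Call:
{"api": "move_arm", "payload": {"increments": [[[0, 0, 0], [0, 0, 0], 0.42], [[0, 0, 0], [0, 0, 0], 0.4], [[0, 0, 0], [0, 0, 0], 0.37], [[0, 0, 0], [0, 0, 0], 0.34], [[0, 0, 0], [0, 0, 0], 0.3], [[0, 0, 0], [0, 0, 0], 0.25], [[0, 0, 0], [0, 0, 0], 0.25], [[0, 0, -0.3], [0, 0, 0], 0.25], [[0, 0, -0.6], [0, 0, 0], 0.2], [[0, 0, -0.9], [0, 0, 0], 0.1], [[-0.5, 0, -0.9], [0, 0, 0], 0.1], [[-0.9, 0, -0.9], [0, 0, 0], 0.1], [[-0.9, 0, -0.8], [0, 0, 0], 0.1], [[-0.9, 0, -0.3], [0, 0, 0], 0.1], [[-0.9, 0, 0], [0, 0, 0], 0.1], [[-0.9, 0, 0], [0, 0, 0], 0.1], [[-0.9, 0, 0], [0, 0, 0], 0.1], [[-0.9, 0, 0], [0, 0, 0], 0.1], [[-0.5, 0, 0], [0, 0, 0], 0.1], [[0, 0, 0], [0, 0, 0], 0.1]]}}

```text
time_s: 32.53
position: [0.4863, 0.0954, 0.1525]
tcp_rot: [[0.009, 1.0, 0.001], [1.0, -0.009, -0.001], [-0.001, 0.001, -1.0]]
force: [0.7, 1.0, -0.7]
opening: 0.9
grasp_force: 0.0
```

```bash
python3 - <<'E'
from h import *
p=capture('top')
for l in('buffer_a','bottle_1','tape','beaker_1'):
    for x in pinpoint(p,l): print(l,ray(p,x['xy'],0.003).round(4),x['confidence'])
a=cv2.resize(p['img'][130:300,120:520],(800,340));s=capture('scene')
b=cv2.resize(s['img'][140:270,150:462],(624,260));c=np.zeros((260,800,3),np.uint8);c[:,:624]=b
cv2.imwrite('pics/f.png',np.vstack([a,c])[...,::-1])
E
```

```text
buffer_a [0.4932 0.3115 0.003 ] 0.77
buffer_a [0.5056 0.3713 0.003 ] 0.73
buffer_a [ 0.4514 -0.3178  0.003 ] 0.55
buffer_a [ 0.4528 -0.371   0.003 ] 0.47
bottle_1 [0.6233 0.2709 0.003 ] 0.45
bottle_1 [0.6738 0.211  0.003 ] 0.35
tape [ 0.6623 -0.2871  0.003 ] 0.68
beaker_1 [ 0.6447 -0.1716  0.003 ] 0.43
```

View pics/f.png

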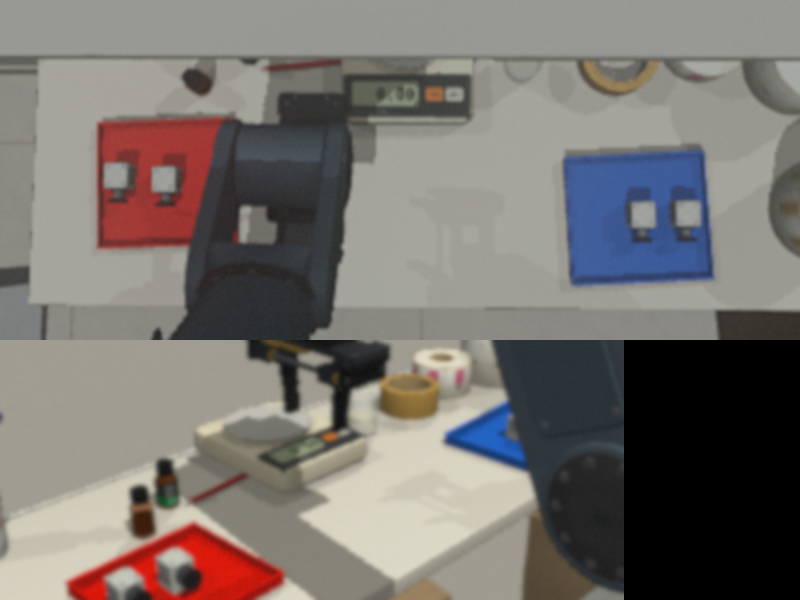

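The picture shows two buffers upright in red (118,178 and 165,180) and two upright in blue (642,215 and 687,213). The other things stand where they were.

```bash
python3 -c "
from rig import *
print(hand_in())"
```

```text
the job is handed in; nothing more can be done
None
```

The job is handed in: the two weak buffers stand upright in the red tray and the two firm ones in the blue tray, done in about 33 s, with no plunger pressed more than about 6 mm of its 14 mm travel.

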